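Close the jar shaker and hold its run lever level

ROBOT

A 6-joint arm with a two-finger parallel gripper is mounted at the origin on the work surface. World frame = base frame: x ahead of the robot, y to its left, z up, the work surface at z = 0. Lengths are in m, angles in rad, forces in N, time in s.
With the tool pointing down it reaches from about 0.375 to 0.925 m from the base axis. Payload 5.7 kg.
Tool frame: the origin (TCP) lies midway between the tips of the shut fingers; the grasp point (between the pads) lies 19 mm behind it; z points along the fingers, x is the direction in which the jaws open and shut, and the axes are right-handed (so a half turn about z gives the same grasp; the last joint's range is limited). The gripper opens to 88 mm and grips with 3 to 60 N. Pads are 20 mm wide; open, the fingers measure 115 mm over their backs; the gripper's body (75 mm by 178 mm) begins 61 mm behind the grasp point.
Start: joints at [-1.239, 0.359, 1.51, -0, 1.272, -0.115], TCP at [0.259, -0.541, 0.223] pointing down, gripper open.
Joint ranges: [-2.97, 2.97], [-1.01, 2.36], [0.21, 2.38], [-0.96, 4.11], [0.2, 2.71], [-2.98, 2.98]. Speed limits (rad/s): [2.39, 2.39, 3.14, 3.14, 3.14, 3.14].

INTERFACE

Orientations are given as a unit quaternion [x, y, z, w].
In Python, from bench import move_ptp, servo_line, goto_joints, move_gripper, sleep, inverse_kinematics, capture, PlanningError, close_job, spot_in, silhouettes, current_clock, current_joint_pos, current_qvel, current_joint_torque, current_position, current_orientation, current_force, current_torque, current_finger_gap gives the robot as it stands. Calls block until the motion is done:
- move_ptp(position, orientation): joint-space move of the TCP to a pose.
- servo_line(position, orientation=None, rate=0.15, contact_N=None): straight line of the TCP; orientation=None keeps the orientation; rate is the mean speed in m/s. With contact_N (N) it stops when the force on the tool has changed by that much, and returns True; else False.
- goto_joints(angles): joint-space move.
- move_gripper(opening): finger opening in m; the grip force is fixed at half the most; returns when the fingers have stopped.
- sleep(seconds).
- inverse_kinematics(position, orientation): joint angles nearest the present ones, or None.
- capture(name): name is "side" or "top" or "wrist"; returns a dict with "image" (480x640x3 uint8, blue, green, red), "range_z" (480x640 float32, m along the optical axis (not along the pixel's ray), 0 where there is no reading), "intrinsics" (3x3 intrinsics, pixels), "R" (3x3) and "t" (3): a world point X has camera coordinates R X + t. Camera axes: x right, y down, z forward; pixel columns grow to the right and rows downward; lengths in m; the calibration is good to about 2 mm. The wrist camera is an equidistant fisheye: a pixel r from the principal point sees the ray r / f radians off the axis. A picture is of the moment at which its call begins.
A pose or a line that the arm cannot do raises PlanningError and nothing moves.
- close_job(): hands the job in, once; it reports no verdict.
Trained networks look in the newest picture that a camera, given by its name, has taken for a name from the list of things; names that differ only in an ending like _2 or _b are one class to them, and where a whole thing is asked for, a point or a joint stands for the part that bears it (a point fixed in the world has none). Each returns a list of dicts, best first, with "conf" (0 to 1); they miss things now and then, are a little off and sometimes report something else, mostly with a low value. They report only what shows in the picture. A call takes as long as a camera call.
- spot_in(camera, query): "xy" ([column, row] in pixels, amid what is visible of it).
- silhouettes(camera, query): "region" (480x640 bool, what is visible of it) and "xy" ([column, row] in pixels, amid what is visible of it).
Readings, each from a call of its own:
- current_clock(): time.
- current_joint_pos(): joint angles.
- current_qvel(): joint speeds.
- current_joint_torque(): joint torques, N m.
- current_position(): TCP position.
- current_orientation(): TCP orientation.
- current_force(): force on the tool from outside, world axes, zero at the start.
- current_torque(): the same for the moment, N m.
- current_finger_gap(): finger opening in m.
Only numpy, scipy, OpenCV 4.12 (cv2) and the standard library are available. Lean on these libraries where they do the work, as an engineer would, in place of code of your own. Each camera call takes 0.05 s, during which the arm holds its last target.

TASK

Press both hinged covers of the jar shaker down until each clicks shut and stays shut by itself. Only then press the lever of the hand control down until it is level, never as far as its bottom stop, and finish while still holding it level, with both covers shut. Leave the other things on the table where they are.

Things in the scene. Friction and masses are not known exactly. Their poses are not given: they have to be found in the camera images.
- shaker: Jar shaker, fixed to the table, left or right of the hand control, yaw up to 0.3 rad: grey plinth 190 x 300 x 30 mm, on it a cream open housing 170 x 270 mm, rim 115 mm high, two wells side by side along y, a jar in each. Origin: centre of the underside; z up; catches and free edges of the covers on the -x (front) side, hinges on the +x side.
- cover_left (a joint): Angle of the cover on the shaker's +y side, rad: 0 = shut, grows opening upward, starts 0.6 to 1.0. Clear, grey-framed, 160 mm hinge to free edge x 124 x 6 mm. A light spring lifts it and it stays ajar by itself; over the last 0.07 rad (12 mm at the edge) a sprung catch resists with 5 to 10 N, then clicks over and holds it within 0.01 of 0. Let go before the click, it springs up again.
- cover_left_hinge (a point): On the hinge line of that cover, middle of its width (80, +66, 115.5 mm in the shaker's frame); the point turns with the cover: its -x runs along the cover to the free edge. The hinge line runs along the shaker's y.
- cover_left_pad (a point): Centre of the top of the black rubber press pad (30 x 60 mm, along the cover x width) near the cover's free edge; 143 mm from the hinge line along the cover and 10 mm above its underside (at 125.5 mm height when shut). Press here. The point turns with the cover.
- cover_right (a joint): Angle of the cover on the shaker's -y side, rad: 0 = shut, grows opening upward, starts 0.6 to 1.0. Clear, grey-framed, 160 mm hinge to free edge x 124 x 6 mm. A light spring lifts it and it stays ajar by itself; over the last 0.07 rad (12 mm at the edge) a sprung catch resists with 5 to 10 N, then clicks over and holds it within 0.01 of 0. Let go before the click, it springs up again.
- cover_right_hinge (a point): On the hinge line of that cover, middle of its width (80, -66, 115.5 mm in the shaker's frame); the point turns with the cover: its -x runs along the cover to the free edge. The hinge line runs along the shaker's y.
- cover_right_pad (a point): Centre of the top of the black rubber press pad (30 x 60 mm, along the cover x width) near the cover's free edge; 143 mm from the hinge line along the cover and 10 mm above its underside (at 125.5 mm height when shut). Press here. The point turns with the cover.
- control: Hand control, fixed to the table, yaw up to 0.3 rad: steel base 200 x 110 x 12 mm, cream column (50 x 75 mm, 107 mm high) at its +x end with the lever pointing along -x. Origin: centre of the underside, z up. A fixed level bar (85 x 6 x 8 mm, centred 125 mm high), 36 mm to the +y side of the lever's centre line and ending 85 mm from the pivot, shows the level position.
- run_lever (a joint): Angle of the hold-to-run lever, rad: 0 = released, slanting up 0.40 rad towards its free end; 0.40 = level; 0.75 = bottom stop. A spring always returns it to 0: about 3 N at the pad's centre to start it moving, 7.5 N at level, 11 N at the stop.
- lever_pivot (a point): Lever's pivot axis (along the control's y), 125 mm high, 70 mm from the control's origin towards +x.
- lever_pad (a point): Centre of the top of the black rubber end pad of the lever (55 mm along the lever x 46 mm wide x 16 mm thick), 130 mm from the pivot along the lever and 8 mm above its centre line: about 183 mm high released, 133 mm level, 88 mm at the stop. It turns with the lever; its x is horizontal when the lever is level.
- jar_cap: Loose steel screw cap, 68 mm across, 12 mm high, lying on the table in front of the shaker. Origin: centre of its underside. To be left alone.
- stick: Loose wooden stirring stick 150 x 18 x 5 mm, lying beside the hand control. Origin: centre of its underside. To be left alone.
- water_bottle: Loose clear water bottle, 64 mm across, 200 mm tall, standing at the side of the work. Origin: centre of its underside. To be left alone.
- flask: Loose dark green flask, 76 mm across, 170 mm tall, standing at the side of the work. Origin: centre of its underside. To be left alone.
- specimen_jar: Loose jar of soil, 62 mm across, 75 mm tall, beyond the work. Origin: centre of its underside. To be left alone.
- dish: Loose shallow glass dish, 90 mm across, 16 mm high, beyond the work. Origin: centre of its underside. To be left alone.
- rock: Loose rock sample about 54 mm across, 34 mm high, in the middle of the near side of the table. Origin: centre of its underside. To be left alone.

How it is judged:
On the way, in this order (a step that is already met when the one before it is completed fails the run):
1. both covers are shut and held by their catches (value of joint each of cover_left, cover_right below 0.025 rad), for 0.3 s.
2. the lever is pressed level by the robot, covers still shut (all of step 1 and value of joint run_lever between 0.3 and 0.5 rad and contact force between any of the fingers, the arm and control above 2 N), for 0.5 s.
At the end, for the whole second after the job is handed in: Both covers shut (each within 0.025 rad), and the robot still pressing the lever (over 2 N) and holding it still within 0.10 rad of level (joint 0.30 to 0.50) (all of step 2 and velocity of joint run_lever between -0.1 and 0.1 rad/s); the arm keeps its last pose, push and grip.
It fails at once if the lever is pressed while a cover is not shut (value of joint run_lever above 0.12 rad and not (value of joint each of cover_left, cover_right below 0.025 rad)).
It fails at once if the lever is pushed down to its bottom stop (past 0.68 of 0.75 rad) (value of joint run_lever above 0.68 rad).
It fails at once if another thing on the table is moved more than 30 mm (distance of any of jar_cap, stick, water_bottle, flask, specimen_jar, dish, rock from where it was at the start of the episode above 0.03 m).
It also fails if it takes over 53 s, if anything falls off the work surface, if the arm or the gripper's body presses on something with over 40 N, if the wrist force passes 120 N, or if a joint passes its speed limit or range.

## Working session

There is one attempt and no reset: what is moved stays moved. The work goes in short steps, each a Python script; the robot and the scene stay as the last script left them, time stands still between calls to the robot, and variables do not carry over. Pictures are saved under pics/ and viewed, and the job is handed in when it is done.

```bash
mkdir -p pics; ls; python3 - <<'E'
from bench import *
import cv2, numpy as np
for c in ("top","side"):
    d=capture(c); cv2.imwrite(f"pics/{c}0.png",d["image"]); print(c,d["intrinsics"].tolist(),d["R"].tolist(),d["t"].tolist())
    np.savez(f"{c}0.npz",**{k:d[k] for k in("image","range_z","intrinsics","R","t")})
    for q in ("shaker","control","cover_left","cover_right","cover_left_pad","cover_right_pad","lever_pad","run_lever","water_bottle","flask","jar_cap","stick","rock","dish","specimen_jar"):
        print(q,[(np.round(s["xy"]).tolist(),round(s["conf"],2)) for s in spot_in(c,q)[:3]])
print(current_clock(),current_force(),current_orientation())
E
```

```text
pics
top [[444.66336179605565, 0.0, 314.9980643276366], [0.0, 444.66336179605565, 237.15704948257732], [0.0, 0.0, 1.0]] [[-0.0031879134459965523, -0.9998957107853244, 0.014085622491465317], [-0.9950145086128602, 0.0017676621558847052, -0.09971460785868412], [0.09967931007871865, -0.014333280281006607, -0.9949163744851206]] [-0.011521800569164107, 0.5919124676878063, 1.104843963110241]
shaker [([214.0, 238.0], 0.89)]
control [([381.0, 251.0], 0.57), ([519.0, 270.0], 0.49)]
cover_left [([183.0, 215.0], 0.58)]
cover_right [([236.0, 227.0], 0.75)]
cover_left_pad [([182.0, 215.0], 0.76), ([350.0, 248.0], 0.19)]
cover_right_pad [([239.0, 228.0], 0.73)]
lever_pad [([393.0, 257.0], 0.71), ([223.0, 301.0], 0.51)]
run_lever [([392.0, 258.0], 0.91)]
water_bottle [([102.0, 294.0], 0.7)]
flask [([517.0, 270.0], 0.65)]
jar_cap [([222.0, 300.0], 0.61)]
stick [([182.0, 217.0], 0.63)]
rock [([316.0, 326.0], 0.71)]
dish [([260.0, 162.0], 0.77)]
specimen_jar []
side [[603.8988156457074, 0.0, 322.68002300538024], [0.0, 603.8988156457074, 248.4815311326266], [0.0, 0.0, 1.0]] [[-0.9898981227949603, -0.141
[... 301 characters left out ...]
r_left [([291.0, 313.0], 0.95)]
cover_right [([308.0, 272.0], 0.37)]
cover_left_pad [([286.0, 315.0], 0.75), ([354.0, 187.0], 0.53)]
cover_right_pad [([310.0, 273.0], 0.71)]
lever_pad [([352.0, 187.0], 0.75), ([309.0, 271.0], 0.6)]
run_lever [([356.0, 186.0], 0.63), ([293.0, 313.0], 0.53)]
water_bottle [([349.0, 419.0], 0.86), ([341.0, 216.0], 0.56)]
flask [([371.0, 140.0], 0.78)]
jar_cap [([365.0, 341.0], 0.8), ([244.0, 293.0], 0.54)]
stick [([336.0, 242.0], 0.63)]
rock [([395.0, 275.0], 0.75)]
dish [([244.0, 294.0], 0.97), ([354.0, 185.0], 0.66)]
specimen_jar [([266.0, 226.0], 0.92)]
1.6 [ 0.44800274  0.04424092 -0.44087295] [ 8.46187433e-01 -5.32885378e-01 -4.10539015e-05 -1.41188608e-05]
```

View pics/top0.png

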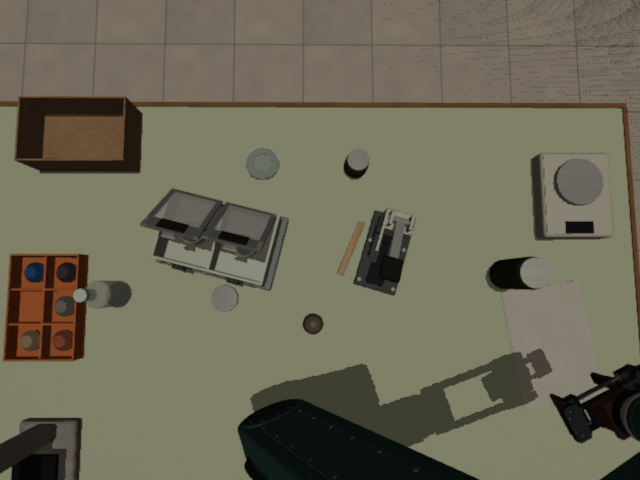

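View pics/side0.png

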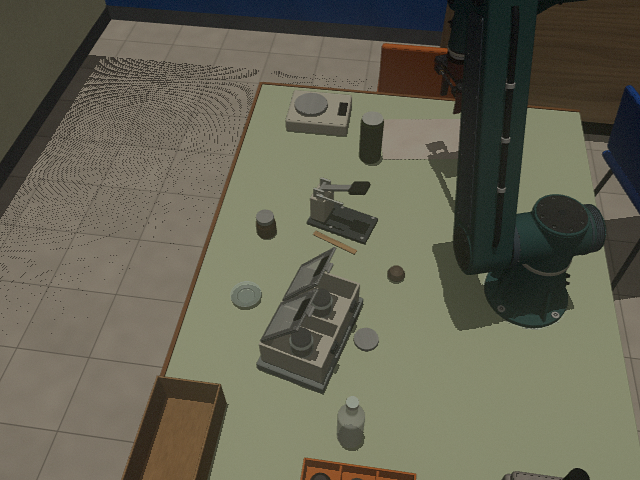

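```bash
cat > h.py <<'E'
import numpy as np, cv2
def cloud(d):
    K,R,t=d["intrinsics"],d["R"],d["t"]; z=d["range_z"]
    v,u=np.mgrid[0:480,0:640]
    c=np.stack([(u-K[0,2])/K[0,0]*z,(v-K[1,2])/K[1,1]*z,z],-1)
    w=(c-t)@R
    w[z<=0]=np.nan
    return w
E
python3 - <<'E'
from h import *
P={}
for c in("top","side"):
    d=np.load(c+"0.npz"); w=cloud(d); P[c]=w
    # table plane check
    m=np.abs(w[...,2])<.02
    print(c,m.sum(),np.nanmedian(w[...,2][m]))
    for q,xy in {"top":[("padL",(175,226)),("padR",(233,238)),("lever",(391,268)),("cap",(222,300)),("rock",(313,324)),("stick",(350,250)),("bottle",(85,295)),("flask",(535,273)),("dish",(262,163)),("jar",(357,158))],"side":[("padL",(289,315)),("padR",(312,272)),("lever",(360,187))]}[c]:
        print(q,np.round(w[xy[1],xy[0]],4))
# height maps, grid 2mm, region views
allp=np.concatenate([P[c].reshape(-1,3) for c in P]); col=np.concatenate([np.load(c+"0.npz")["image"].reshape(-1,3) for c in P])
ok=np.isfinite(allp).all(1)&(allp[:,0]>.3)&(allp[:,0]<.9)&(allp[:,1]>-.3)&(allp[:,1]<.5)&(allp[:,2]>-.05)&(allp[:,2]<.4)
np.savez("pts.npz",p=allp[ok],c=col[ok])
p=allp[ok]
for lab,lo,hi in(("plinth",.02,.037),("rim",.108,.121),("base",.007,.017),("all",.02,.3)):
    im=np.zeros((600,800),np.uint8)
    s=p[(p[:,2]>lo)&(p[:,2]<hi)]
    u=((.5-s[:,1])*1000).astype(int).clip(0,799);v=((.9-s[:,0])*1000).astype(int).clip(0,599); im[v,u]=255
    cv2.imwrite(f"pics/bev_{lab}.png",im)
a=[cv2.imread(f"pics/bev_{l}.png",0) for l in("plinth","rim","base","all")]
cv2.imwrite("pics/bev.png",cv2.resize(np.vstack([np.hstack(a[:2]),np.hstack(a[2:])]),(800,600),interpolation=cv2.INTER_AREA)*2)
d=np.load("top0.npz");cv2.imwrite("pics/topz.png",cv2.resize(d["image"][170:310,130:430],None,fx=2.6,fy=2.6))
E
```

```text
top 188303 0.0006087480422279576
padL [0.5959 0.2834 0.229 ]
padR [0.5694 0.1599 0.2394]
lever [ 0.5082 -0.1773  0.1836]
cap [0.4332 0.2243 0.0118]
rock [ 0.3742 -0.0072  0.037 ]
stick [ 0.5604 -0.104   0.0083]
bottle [0.4523 0.4774 0.2017]
flask [ 0.4965 -0.501   0.1715]
dish [0.7918 0.1263 0.0053]
jar [ 0.7867 -0.1182  0.0717]
side 123981 0.0019932427753576584
padL [0.6282 0.2839 0.19  ]
padR [0.591  0.1563 0.2016]
lever [ 0.5016 -0.1694  0.1909]
```

View pics/bev.png

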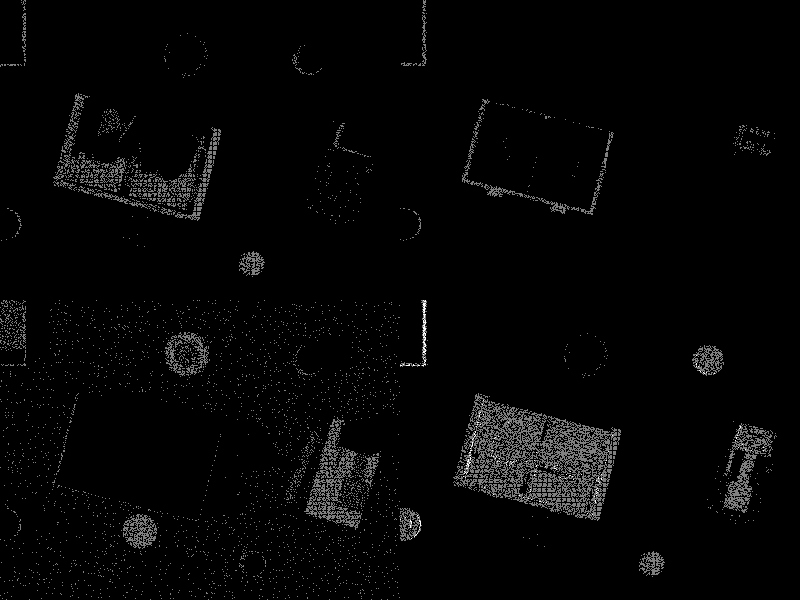

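View pics/topz.png

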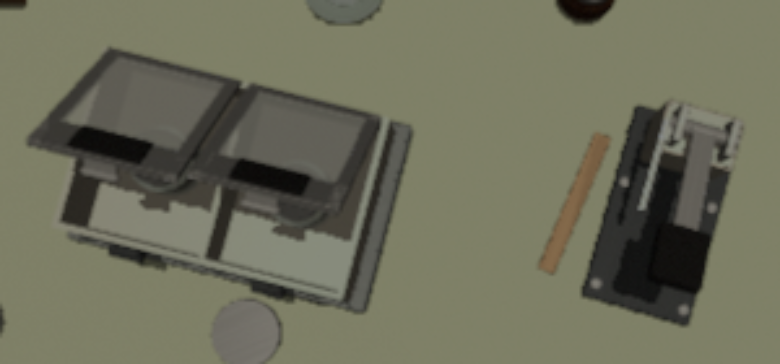

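```bash
cat > fit.py <<'E'
from h import *
from scipy.optimize import least_squares,minimize
p=np.load("pts.npz")["p"]; 
def sel(x0,x1,y0,y1,z0,z1): return p[(p[:,0]>x0)&(p[:,0]<x1)&(p[:,1]>y0)&(p[:,1]<y1)&(p[:,2]>z0)&(p[:,2]<z1)]
def rectfit(s,L,W,name):
    r=cv2.minAreaRect(s[:,:2].astype(np.float32)*1000); print(name,"minrect",r)
    return r
# shaker
s=sel(.42,.75,.05,.42,.02,.037); rectfit(s,0,0,"plinth")
rim=sel(.42,.75,.05,.42,.109,.121); rectfit(rim,0,0,"rim")
# rim fit: points lie in band between outer rect (170x270) and inner; robust distance to the band (wall ~6)
def sd(q,c,hx,hy):
    y=c[2]; R=np.array([[np.cos(y),-np.sin(y)],[np.sin(y),np.cos(y)]]); l=(q[:,:2]-c[:2])@R
    a=np.abs(l)-[hx,hy]; return np.linalg.norm(np.maximum(a,0),axis=1)+np.minimum(a.max(1),0)
def band(q,hx,hy,w,c0):
    f=lambda c:(np.abs(sd(q,c,hx,hy)+w/2)-w/2).clip(0)
    r=least_squares(f,c0,loss="soft_l1",f_scale=.003,x_scale=[.01,.01,.03]); print(np.round(r.x,4),"mean",f(r.x).mean()); return r.x
c=band(rim,.085,.135,.006,[.57,.22,-.24])
pl=s[sd(s,c,.087,.137)>0]
c2=band(pl,.095,.15,.010,c); 
b=sel(.44,.72,-.26,-.08,.007,.017); 
d=np.load("top0.npz"); 
rectfit(sel(.44,.70,-.26,-.115,.009,.3),0,0,"control")
E
python3 fit.py
```

```text
plinth minrect ((596.0635375976562, 223.29727172851562), (302.4100341796875, 345.0946350097656), 75.85813903808594)
rim minrect ((580.1364135742188, 225.44119262695312), (276.6360168457031, 184.16087341308594), 75.5722427368164)
[ 0.5833  0.2249 -0.2514] mean 0.0011249181702262486
[ 0.5841  0.2251 -0.2501] mean 0.0006202312273244811
control minrect ((570.8851318359375, -185.90414428710938), (142.88760375976562, 252.828857421875), 88.66764068603516)
```

```bash
cat > fit2.py <<'E'
from fit import *
d=np.load("top0.npz");K,R,t=d["intrinsics"],d["R"],d["t"]
def ray(u,v,z):
    r=R.T@np.array([(u-K[0,2])/K[0,0],(v-K[1,2])/K[1,1],1]); o=-R.T@t; return o+r*(z-o[2])/r[2]
fl,fr,bl=[ray(130+a/2.6,170+b/2.6,.012) for a,b in((583,295),(688,325),(635,106))]
print(fl,fr,bl,np.linalg.norm(fl-fr),np.linalg.norm(fl-bl))
cc=(fr+bl)/2; print("control corner",cc,np.arctan2(*(bl-fl)[[1,0]]),np.arctan2(-(fl-fr)[0],(fl-fr)[1]))
# base points: gray-ish z .008-.016 not table; use colour
q=np.load("pts.npz"); pp,cl=q["p"],q["c"].astype(int)
m=(pp[:,2]>.006)&(pp[:,2]<.018)&(np.abs(pp[:,0]-.56)<.15)&(np.abs(pp[:,1]+.17)<.11)&(cl.max(1)<85)
r=cv2.minAreaRect(pp[m][:,:2].astype(np.float32)*1000); print("base",m.sum(),r)
hi=lambda z0,z1: pp[(pp[:,2]>z0)&(pp[:,2]<z1)&(np.abs(pp[:,0]-.56)<.13)&(np.abs(pp[:,1]+.17)<.1)]
col=hi(.098,.112); print("col",len(col),col.mean(0),cv2.minAreaRect(col[:,:2].astype(np.float32)*1000))
def loc(P,c): 
    y=c[2];Rm=np.array([[np.cos(y),-np.sin(y)],[np.sin(y),np.cos(y)]]); return (P[:,:2]-c[:2])@Rm
f=lambda c:np.r_[np.maximum(np.abs(loc(pp[m],c))-[.1,.055],0).ravel()]
b=pp[m]
# max coverage fit
res=least_squares(lambda c:np.maximum(sd(b,c,.1,.055),0),[cc[0],cc[1],-.23],loss="soft_l1",f_scale=.002); print(res.x)
pad=hi(.165,.21); print("lever-end pts",len(pad),pad.mean(0)); 
lv=hi(.145,.21); g=np.polyfit(lv[:,0],lv[:,1],1);print("lever yaw",np.arctan(g[0]))
E
python3 fit2.py
```

```text
plinth minrect ((596.0635375976562, 223.29727172851562), (302.4100341796875, 345.0946350097656), 75.85813903808594)
rim minrect ((580.1364135742188, 225.44119262695312), (276.6360168457031, 184.16087341308594), 75.5722427368164)
[ 0.5833  0.2249 -0.2514] mean 0.0011249181702262486
[ 0.5841  0.2251 -0.2501] mean 0.0006202312273244811
control minrect ((570.8851318359375, -185.90414428710938), (142.88760375976562, 252.828857421875), 88.66764068603516)
[ 0.47398024 -0.11361498  0.012     ] [ 0.44421467 -0.216962    0.012     ] [ 0.66264163 -0.16818614  0.012     ] 0.10754811228879942 0.19639534411088563
control corner [ 0.55342815 -0.19257407  0.012     ] -0.2815696474958374 -0.2804261428292868
base 2917 ((554.77587890625, -175.751953125), (162.61280822753906, 201.37916564941406), 66.96050262451172)
col 384 [ 0.62183946 -0.20451016  0.10668032] ((620.195556640625, -208.6776885986328), (80.22089385986328, 51.90194320678711), 75.09693908691406)
[ 0.55299029 -0.19023757 -0.294152  ]
lever-end pts 818 [ 0.50895669 -0.17542627  0.18256112]
lever yaw -0.2604890933857104
```

```bash
cat > m.py <<'E'
import numpy as np
from scipy.spatial.transform import Rotation as Ro
from bench import *
S=np.array([.584,.225]);YS=-.251
C=np.array([.5535,-.191]);YC=-.28
def quat(h,tilt=0):
    # tool z down, x along heading h
    M=np.array([[np.cos(h),np.sin(h),0],[np.sin(h),-np.cos(h),0],[0,0,-1]]); return Ro.from_matrix(M).as_quat()
def r2(y): return np.array([[np.cos(y),-np.sin(y)],[np.sin(y),np.cos(y)]])
def cpad(side,a,lift=0,dx=0):
    l=np.array([.080-.143*np.cos(a)+.010*np.sin(a)+dx, .066*side])
    return np.r_[S+r2(YS)@l, .1155+.143*np.sin(a)+.010*np.cos(a)+lift]
def lpad(th,lift=0):
    e=.4-th
    return np.r_[C+r2(YC)@np.array([.07-.13*np.cos(e)+.008*np.sin(e),0]), .125+.13*np.sin(e)+.008*np.cos(e)+lift]
E
python3 - <<'E'
from m import *
for s in(1,-1):
    for a in(1,.85,0): 
        p=cpad(s,a); print(s,a,np.round(p,3),np.round(inverse_kinematics(p,quat(YS)),2))
for th in(0,.4): print(np.round(lpad(th),3),np.round(inverse_kinematics(lpad(th),quat(YC)),2))
# cover angle from point cloud
from h import *
p=np.load("pts.npz")["p"]
l=(p[:,:2]-S)@r2(YS)
for s in(1,-1):
    m=(np.abs(l[:,1]-.066*s)<.055)&(np.abs(l[:,0])<.1)&(p[:,2]>.14)
    ang=np.arctan2(p[m,2]-.1155,.08-l[m,0]); h,e=np.histogram(ang,bins=30,range=(.3,1.3)); print(s,h.tolist())
E
```

```text
1 1 [0.611 0.286 0.241] [ 0.34  0.45  1.31 -0.    1.38  0.59]
1 0.85 [0.594 0.291 0.23 ] [ 0.35  0.44  1.36 -0.    1.34  0.6 ]
1 0 [0.539 0.305 0.126] [ 0.4   0.48  1.57 -0.    1.09  0.65]
-1 1 [0.578 0.158 0.241] [ 0.15  0.34  1.49 -0.    1.31  0.4 ]
-1 0.85 [0.561 0.163 0.23 ] [ 0.16  0.33  1.54 -0.    1.27  0.42]
-1 0 [0.507 0.177 0.126] [ 0.21  0.38  1.76 -0.    1.    0.46]
[ 0.509 -0.178  0.183] [-0.46  0.31  1.69 -0.    1.14 -0.18]
[ 0.496 -0.174  0.133] [-0.47  0.36  1.77 -0.    1.01 -0.19]
1 [0, 0, 0, 0, 0, 0, 0, 0, 0, 0, 0, 0, 0, 0, 0, 14, 83, 137, 449, 1261, 446, 230, 151, 101, 72, 44, 26, 6, 3, 1]
-1 [0, 0, 0, 0, 0, 0, 0, 0, 0, 0, 0, 0, 0, 0, 0, 0, 6, 48, 86, 193, 845, 768, 281, 170, 107, 78, 60, 33, 12, 9]
```

```bash
cat > press.py <<'E'
from m import *
def press(s,a0):
    q=quat(YS)
    move_ptp(cpad(s,a0,.08),q)
    for a in np.linspace(a0,.15,6):
        hit=servo_line(cpad(s,a,.001),rate=.12); print(round(a,2),hit,np.round(current_force(),1),np.round(current_position()-cpad(s,a),3))
    print("t",current_clock())
    for a in(.09,.05,.02,0,):
        hit=servo_line(cpad(s,a,.001 if a else 0),rate=.06,contact_N=25); print(a,hit,np.round(current_force(),1),np.round(current_position(),4))
E
python3 - <<'E'
from press import *
p=current_position(); move_gripper(0.0)
servo_line([p[0],p[1],.36],rate=.25)
move_ptp(cpad(1,.9,.15),quat(YS)); print(current_clock(),current_force())
press(1,.95)
import cv2
d=capture("side"); cv2.imwrite("pics/s1.png",d["image"]); print(current_clock())
E
```

```text
6.7833 [-0.30608668 -0.63101806 -0.7360335 ]
0.95 False [0.7 0.2 0.7] [0.001 0.    0.002]
0.79 False [ 0.1 -0.8  0. ] [-0.     0.     0.002]
0.63 False [-0.  -0.6 -0.5] [ 0.    -0.     0.001]
0.47 False [ 0.1  0.6 -0.1] [ 0.    -0.     0.001]
0.31 False [-0.2 -0.4 -0. ] [ 0.    -0.     0.001]
0.15 False [-0.5 -0.3  0.6] [-0.    -0.     0.001]
t 9.675
0.09 False [-0.3 -0.2  0.2] [0.5409 0.3042 0.1393]
0.05 False [ 0.7 -0.6  0.9] [0.5404 0.3046 0.1337]
0.02 False [0.4 0.  1.1] [0.5391 0.3044 0.1289]
0 False [ 0.2 -0.8  1.7] [0.5391 0.3046 0.1252]
10.7667
```

View pics/s1.png

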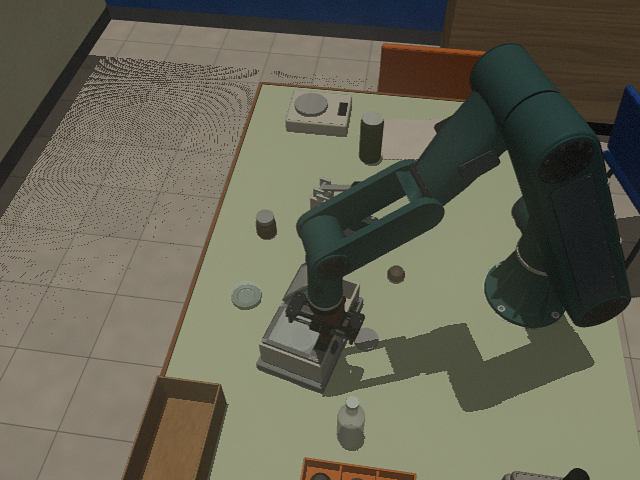

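The left cover is down under the fingers (about 300,340), but the force is only 1.7 N. I'll press on until it meets firm resistance.

```bash
python3 - <<'E'
from press import *
import cv2
from h import *
p=cpad(1,0)
for dz in (.002,.004,.006,.008,.010,.012):
    hit=servo_line([*p[:2],p[2]-dz],rate=.02,contact_N=25); f=current_force(); print(dz,hit,np.round(f,1),round(current_position()[2],4))
    if hit or abs(f[2])>20: break
sleep(.2)
servo_line(cpad(1,0,.14),rate=.25)
d=capture("top"); cv2.imwrite("pics/t2.png",d["image"]); w=cloud(d)
p=w.reshape(-1,3); p=p[np.isfinite(p).all(1)]; l=(p[:,:2]-S)@r2(YS)
for s in(1,-1):
    m=(np.abs(l[:,1]-.066*s)<.055)&(np.abs(l[:,0])<.08)&(p[:,2]>.11)&(p[:,2]<.3)
    print(s,np.round(np.percentile(p[m,2],[5,50,90]),3),m.sum())
print(current_clock())
E
```

```text
0.002 False [-1.2 -0.4  3.8] 0.1235
0.004 False [-1.8 -0.8  5.2] 0.1216
0.006 False [-2.9  0.5  6.1] 0.1198
0.008 False [-3.3  0.6  8.4] 0.118
0.01 False [-3.6 -0.2  9.5] 0.1163
0.012 False [-3.9 -0.1 11.1] 0.1145
1 [0.119 0.122 0.126] 2937
-1 [0.131 0.199 0.245] 2110
13.275
```

View pics/t2.png

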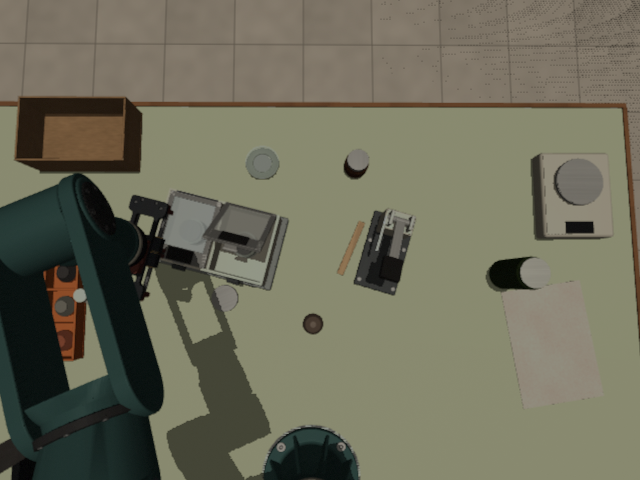

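Left cover has stayed shut on its own (median surface height 0.122 m, flat; black pad at 178,256). Now the right one.

```bash
python3 - <<'E'
from press import *
import cv2
from h import *
servo_line(cpad(1,0,.22),rate=.25)
press(-1,1.0)
p=cpad(-1,0)
hit=servo_line([*p[:2],p[2]-.012],rate=.03,contact_N=25); print(hit,np.round(current_force(),1),round(current_position()[2],4))
sleep(.2)
servo_line(cpad(-1,0,.2),rate=.3)
q=cpad(-1,0,.2); servo_line([q[0]-.02,q[1]-.3,q[2]],quat(YC),rate=.3)
d=capture("top"); cv2.imwrite("pics/t3.png",d["image"]); w=cloud(d)
p=w.reshape(-1,3); p=p[np.isfinite(p).all(1)]; l=(p[:,:2]-S)@r2(YS)
for s in(1,-1):
    m=(np.abs(l[:,1]-.066*s)<.06)&(np.abs(l[:,0])<.085)&(p[:,2]>.10)&(p[:,2]<.3)
    mm=m&(np.hypot(l[:,0]+.063,0)<.012)&(np.abs(l[:,1]-.066*s)<.025)
    print(s,np.round(np.percentile(p[m,2],[5,50,90]),3),m.sum(),"pad z",np.median(p[mm,2]),mm.sum())
d=capture("side"); cv2.imwrite("pics/s3.png",d["image"])
print(current_clock(),current_position(),current_force())
E
```

```text
1.0 False [0.5 0.4 0.5] [0.    0.001 0.002]
0.83 False [ 0.6  0.2 -0.6] [0.    0.    0.002]
0.66 False [-0.2  0.4  0.5] [ 0.    -0.     0.001]
0.49 False [ 0.2  0.6 -0.2] [ 0.    -0.     0.001]
0.32 False [-0.2  0.6  1.2] [ 0.    -0.     0.001]
0.15 False [-0.6  0.1  0.7] [ 0.    -0.     0.001]
t 16.9583
0.09 False [-0.2 -0.1  1.3] [0.5082 0.1764 0.1393]
0.05 False [ 0.6 -0.2  0.4] [0.5074 0.1766 0.1335]
0.02 False [0.3 0.  0.4] [0.5063 0.1766 0.129 ]
0 False [0.1 0.2 1.3] [0.5065 0.1767 0.1253]
False [-4.8 -0.2 11.4] 0.1142
1 [0.118 0.122 0.126] 3660 pad z 0.12619988433300874 223
-1 [0.118 0.122 0.126] 3674 pad z 0.1262428857048264 226
20.8583 [ 0.48653587 -0.12189773  0.32527912] [-0.43155107 -0.51492326 -0.20982466]
```

View pics/t3.png

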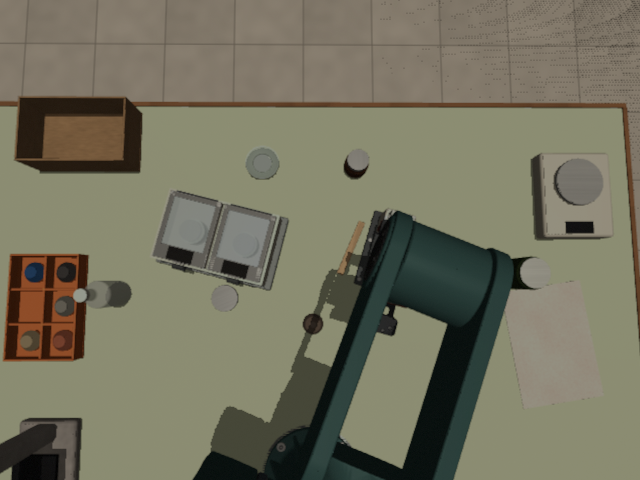

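View pics/s3.png

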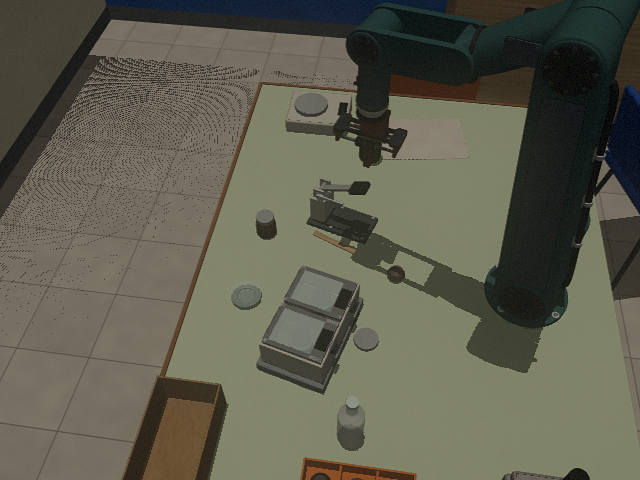

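Both covers lie flat (pad heights 126.2 mm), and the lever at (345,187) in the side view is still released. Now for the lever.

```bash
python3 - <<'E'
from press import *
import cv2
from h import *
servo_line(lpad(0,.05),quat(YC),rate=.2)
for th in (0,.1,.2,.3,.4):
    servo_line(lpad(th),rate=.06); f=current_force(); print(th,np.round(f,1),np.round(current_position(),4))
sleep(.3)
d=capture("side"); np.savez("side4.npz",**{k:d[k] for k in("image","range_z","intrinsics","R","t")})
cv2.imwrite("pics/s4.png",cv2.resize(d["image"][120:270,250:450],None,fx=4,fy=4))
w=cloud(d).reshape(-1,3); w=w[np.isfinite(w).all(1)]; l=(w[:,:2]-C)@r2(YC)
m=(l[:,0]>-.09)&(l[:,0]<.06)&(np.abs(l[:,1])<.024)&(w[:,2]>.06)&(w[:,2]<.2)
for a in np.arange(-.09,.06,.015):
    k=m&(np.abs(l[:,0]-a)<.0075); 
    if k.sum(): print(round(a,3),k.sum(),np.round(np.percentile(w[k,2],[25,50,75]),3))
print(current_clock(),current_force())
E
```

```text
0 [0.3 1.3 3.8] [ 0.5091 -0.1783  0.1835]
0.1 [ 2.2 -0.1  4.2] [ 0.5044 -0.1771  0.1714]
0.2 [ 2.1 -0.2  4.5] [ 0.5002 -0.1758  0.159 ]
0.3 [ 0.8 -0.5  5.9] [ 0.4975 -0.175   0.1464]
0.4 [ 0.6 -0.3  6.9] [ 0.4962 -0.1746  0.1336]
-0.09 34 [0.129 0.132 0.135]
-0.075 102 [0.134 0.137 0.152]
-0.06 102 [0.136 0.153 0.176]
-0.045 55 [0.134 0.136 0.14 ]
-0.03 39 [0.13  0.133 0.135]
-0.015 33 [0.126 0.13  0.132]
0.0 35 [0.129 0.133 0.135]
0.015 37 [0.128 0.132 0.134]
0.03 34 [0.129 0.131 0.134]
0.045 87 [0.081 0.104 0.13 ]
24.3583 [ 1.51534394 -0.72218023  7.6588189 ]
```

View pics/s4.png

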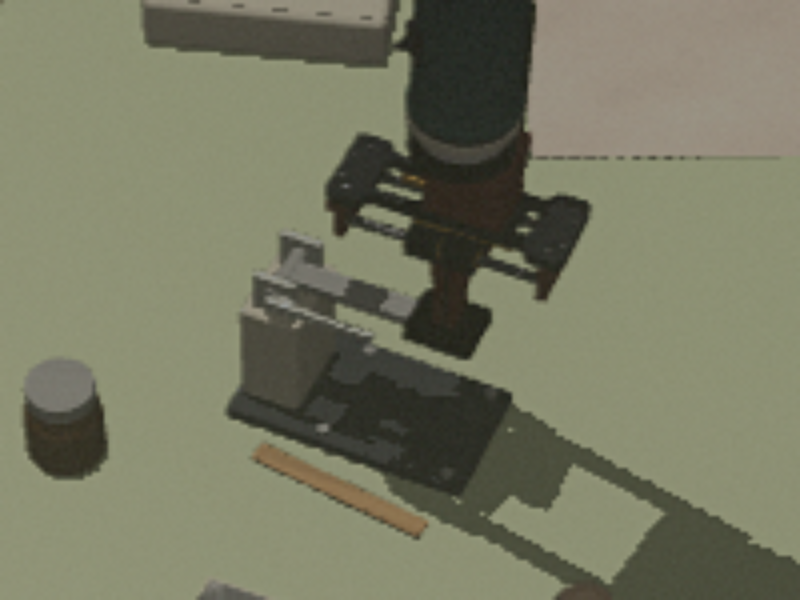

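The lever (350,290 to 450,325 in the crop) runs parallel to the level bar. Its profile is flat at about 0.13 m and the force is about 7.6 N. One last check of the covers, then I'll hand it in.

```bash
python3 - <<'E'
from press import *
from h import *
sleep(.5)
d=capture("side"); w=cloud(d); p=w.reshape(-1,3); p=p[np.isfinite(p).all(1)]; l=(p[:,:2]-S)@r2(YS)
for s in(1,-1):
    mm=(np.abs(l[:,0]+.063)<.012)&(np.abs(l[:,1]-.066*s)<.025)&(p[:,2]>.1); print("pad z",s,np.median(p[mm,2]),mm.sum())
a=np.load("side0.npz")["image"].astype(int); b=d["image"].astype(int)
for n,(u,v) in dict(bottle=(349,419),cap=(366,340),stick=(336,242),rock=(396,274),dish=(246,295),jar=(265,226),flask=(371,150)).items():
    print(n,np.abs(a[v-12:v+12,u-12:u+12]-b[v-12:v+12,u-12:u+12]).mean().round(1))
print(current_clock(),current_force(),current_position())
close_job()
E
```

```text
pad z 1 0.12745924928175043 165
pad z -1 0.12687861035646966 145
bottle 5.6
cap 5.6
stick 10.7
rock 13.3
dish 6.2
jar 4.8
flask 10.5
24.9083 [1.24319622 0.25240223 6.95959146] [ 0.49622698 -0.17458486  0.13391167]
the job is handed in; nothing more can be done
```

I pressed both covers shut with the closed fingertips, left then right, and each stayed flat after I let go. Then I pressed the lever down to level and handed the job in at about 25 s while still holding it there.

- **Covers:** the last check put the pads at 127.5 mm (left) and 126.9 mm (right), against 125.5 mm nominal. An earlier top view, with both covers released, gave 126.2 mm for both. All readings are within the shut tolerance.
- **Click:** I never saw a clear click in the force readings. I judged the covers shut because they stayed down on their own.
- **Lever:** the fingertip was at z = 0.134 m with 7–7.7 N on it, about the 7.5 N expected at level. The depth profile along the lever was flat and parallel to the level bar. It never went near the bottom stop.
- **Other items:** I saw nothing moved. A comparison of the before and after side pictures changed most around the rock, stick and flask. I put that down to the arm's shadow and its new position. I did not re-measure their positions.

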